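# Log and open the quarantine cage, and hold its sprung gate ajar

### The arm

A 6-joint arm with a two-finger parallel gripper is mounted at the origin on a cart in front of the work surface, level with it; the furniture and walls round the work are solid. World frame = base frame: x ahead of the robot, y to its left, z up, the work surface at z = 0. Lengths are in mm, angles in rad, forces in N, time in s.
With the tool pointing down it reaches from about 300 to 775 mm from the base axis. Payload 14.6 kg.
Tool frame: the origin (TCP) lies at the very end of the fingers, on their centre line; the grasp point (between the pads) lies 19 mm behind it; z points along the fingers, x is the direction in which the jaws open and shut, and the axes are right-handed (so a half turn about z gives the same grasp; the last joint's range is limited). The gripper opens to 85 mm and grips with 20 to 120 N. Pads are 22 mm wide; open, the fingers measure 114 mm over their backs; the gripper's body (76 mm by 85 mm) begins 54 mm behind the grasp point. The pads swing forward as they close: fully open they stand 13 mm farther back than shut.
Start: joints at [-1.359, 0.3, 1.521, -0, 1.321, -0.067], TCP at [151.354, -528.754, 231.281] pointing down, gripper open.
Joint ranges: [-3.03, 3.03], [-0.79, 2.21], [0.23, 2.52], [-1.04, 4.18], [0, 3.07], [-2.55, 2.55]. Speed limits (rad/s): [2.22, 2.22, 2.57, 3.14, 3.14, 3.14].

### API

Orientations are given as a unit quaternion [x, y, z, w].
In Python, from plant import get_obs, get_image, calibration, env gives the robot as it stands.
- The arm moves only by the tool drive_tool, never from a script. Its argument "increments" is a list of rows, each a list of 7 numbers: the shift along the tool's x, y, z in units of 30 mm (1.0 is 30 mm), then the turn, a rotation vector about the tool's x, y, z in units of 6 degrees (1.0 is 6 degrees), then the opening, from 0 (shut) to 1 (fully open). A call has 1 to 12 rows; each row is the pose to reach, as a shift and turn from the pose commanded when the call began, along the tool's axes at that moment; what a row does not reach only later rows make up. A row lasts 1/12 s, in which the tool goes at most 41.7 mm and 7.16 degrees, less where a joint would pass 70% of its speed; a pose out of reach is approached as far as the arm can. A call with a gripper value outside its range is refused whole. The fingers move at their own pace and stop on an object; the grip force is fixed at half the most. Time passes only in rows, so rows that repeat a pose let the fingers close. It gives the time, the measured TCP pose, the force and the opening at its end, in the units of the state.
- get_obs(): the state, without advancing time (a new reading comes with each control period).
- get_image(name): name is "scene" or "top" or "wrist"; returns the picture (384x512x3 uint8, red, green, blue); there is no depth.
- calibration(name): a dict with "vertical_fov" (degrees; the focal length in pixels is half the picture's height over the tangent of half this angle, whatever the lens; pixels are square), "cx", "cy" (the principal point, pixels), "camera_from_world" (4x4, takes a point from world to camera coordinates); the wrist camera has in their place "T_tool_cam" (4x4, takes a point from camera to tool coordinates, whose origin is the TCP and whose axes are the tool frame's). Camera axes: x right, y down, z forward; pixel columns grow to the right and rows downward; lengths in mm; the calibration is good to about 2 mm. A picture is of the moment at which its call begins: read the wrist's pose just before it. calibration takes no time and is no camera call.
- env.sign_off(): hands the job in, once; it reports no verdict.
The state is a dict: "clock": time; "joint_pos": joint angles; "qd": joint speeds; "joint_torque": joint torques, N m; "position": TCP position; "ee_rot": TCP orientation; "ft_force": force on the tool from outside, world axes, zero at the start; "ft_torque": the same for the moment, N m; "finger_gap": opening from 0.0 (shut) to 1.0 (fully open).
Only numpy, scipy, OpenCV 4.12 (cv2) and the standard library are available. Lean on these libraries where they do the work, as an engineer would, in place of code of your own. Each camera call takes 0.05 s, during which the arm holds its last target. There are 200 camera calls.

### The job

Log the opening on the tally counter by swinging its thumb lever all the way to the stop and letting it spring back by itself. Then open the quarantine cage: the bolt sags behind its bent keeper, so lift the bolt by its upright knob while you pull it back toward the hinge until it is fully clear, then swing the gate out about 25 degrees and finish while still holding it steady there with the fingers (the gate is sprung and must not be let go), the bolt still drawn. Leave the other things where they stand.

Things in the scene. Friction and masses are not known exactly. Their poses are not given: they have to be found in the camera images.
- cage: Quarantine cage fixed to the bench: grey posts, clear sides and roof, 256 wide (y) x 142 deep x 118 mm high, barred aluminium gate in front. Origin on the bench, in the gate's plane, midway across; its own -x looks out of the front to the robot, +y runs along the gate from keeper (right) to hinge (left), z up. Gate 190 wide, 12 thick, top 112 mm above the bench.
- bolt_grip (a point): Grip point on the axis of the bolt's knob, a plain upright steel cylinder of 14 mm diameter in front of the gate's top edge; 155 mm above the bench with the bolt down, 20 mm below its flat top, 20 mm above its lower end; free space around, the staple reaches 128 mm, keeper 134 mm high. Bolt home: cage x = -20, y = -45 mm. Pinched across the gate it can tilt between the fingers.
- gate_hinge (a point): Point on the gate's vertical hinge axis (left end of the gate), 100 mm above the bench; cage x = 0, y = +95 mm. It does not move.
- gate_swing (a joint): Gate angle in rad: 0 shut, grows as the free end swings out of the cage toward the robot (seen from above, clockwise about the hinge), stop at 1.3. A spring shuts it: 0.24 N m when shut, 0.37 N m at 0.44 rad, so it shuts by itself when let go.
- bolt_draw (a joint): Draw of the bolt in m along the gate toward the hinge (the cage's +y while shut): 0 home, 0.042 fully drawn; starts at 0 to 0.004, stays where left, friction about 1 N. Blocked by the lip at 0.006 unless bolt_lift is over 0.07 (0.1 is good), to be kept up until drawn 18 mm.
- bolt_lift (a joint): Tilt of the slack bolt in its tall staple in rad: 0 sagging, 0.15 at the top; falls back by its weight (about 1.5 N at the knob). It tilts about a pin at its rear end (it rides on a slide plate), 95 mm from the knob toward the hinge and 55 mm below bolt_grip; so at 0.105 rad, with no draw, bolt_grip has risen 10 mm and gone 6 mm toward the hinge, and the nose has risen 18 mm.
- counter: Tally counter with an aluminium case, 60x64 mm, 37 mm high on a 70x76 mm foot fixed to the bench. Origin under its middle on the bench; its own -x (the window with four white wheels) looks toward the robot, z up. On its top is a sprung thumb lever.
- lever_tip (a point): On the axis of the lever's upright black thumb peg (14 mm in diameter, 46 to 86 mm above the bench), 69 mm above the bench; 56 mm from lever_pivot. The lever arm below it is at 47 mm height.
- lever_pivot (a point): On the lever's vertical pivot, 69 mm above the bench, at counter x = +12 mm, y = 0; does not move.
- tally_lever (a joint): Lever angle in rad: 0 at rest, arm pointing 0.45 rad to the right of the counter's own -x; swings clockwise seen from above, the peg passing in front of the window to the counter's +y side, to a stop at 0.9. The spring takes 0.9 N at the peg at rest, 2.2 N at the stop, and returns the lever when let go.
- boxed_carton: Green and white medicine carton 32x90x46 mm standing inside the cage; a bystander, to be left alone. Origin at the centre of its underside.
- white_pot: Lidded pill pot, 42 mm across, 62 tall, standing inside the cage; a bystander, to be left alone. Origin at the centre of its underside.
- amber_bottle: Amber glass bottle with screw cap, 44 mm across, 78 tall, behind the counter; a bystander, to be left alone. Origin at the centre of its underside.
- dropper_bottle: Dropper bottle, 33 mm across, 102 tall, behind the counter; a bystander, to be left alone. Origin at the centre of its underside.
- foil_strip: Foil strip of tablets, 40x94x7 mm, lying on the bench in front of the counter; a bystander, to be left alone. Origin at the centre of its underside.
- stamp: Wooden-handled hand stamp, 26x52 mm, 65 tall, on the bench to the left; a bystander, to be left alone. Origin at the centre of its underside.
- gate: The aluminium gate with everything mounted on it, bolt and knob included; moves with gate_swing. Its origin is on the hinge axis at bench level, its axes those of the cage while shut (the gate reaches from it along its own -y).
- keeper (a point): Middle of the top of the keeper's bent-up lip on the right post; cage x = -21, y = -108, z = 94 mm. The bolt's rod (10 mm, axis 100 mm above the bench, along the gate's front) ends right of it in a down-turned nose, 6 mm thick, hanging 11 mm below the lip's top, 6 mm behind it. A front strap keeps the gate shut until the bolt is drawn 25 mm.
There are look-alikes about, which are no part of the job. Of the things like the counter, leave any that is green or red; of the rest the larger one is meant.

How it is judged:
By the outcome, as a careful person would: the job done as asked, in the order asked, and still so for the second after the job is handed in, while the arm keeps its last pose, push and grip.
It also fails if it takes over 45 s, if anything falls off the work surface, if the arm or the gripper's body presses on something with over 40 N, if the wrist force passes 120 N, or if a joint passes its speed limit or range.

## Working session

There is one attempt and no reset: what is moved stays moved. The work goes in short steps, Python scripts to look and compute and a tool call to move; the robot and the scene stay as the last step left them, time stands still between calls to the robot, and variables do not carry over. Pictures are saved under pics/ and viewed, about 8 in all and at most 12, crops included, and the job is handed in when it is done.

Besides the shell and the picture viewer there is one more tool, called after "Emit:" as name([rows], argument=value, ...), one row to a line, values as JSON. drive_tool: Moves the arm, as the interface text tells. Its arguments: {"type":"object","properties":{"increments":{"type":"array","items":{"type":"array","items":{"type":"number"}}}},"required":["increments"]}

```bash
mkdir -p pics; cat > h.py <<'E'
import numpy as np,cv2
from plant import get_obs,get_image,calibration,env
from scipy.spatial.transform import Rotation as R
def save(n,f): 
    im=get_image(n); cv2.imwrite('pics/'+f,im[:,:,::-1]); return im
def cam(name,obs=None):
    c=calibration(name); f=192/np.tan(np.radians(c['vertical_fov'])/2)
    if 'camera_from_world' in c: M=np.array(c['camera_from_world'])
    else:
        T=np.eye(4);T[:3,:3]=R.from_quat(obs['ee_rot']).as_matrix();T[:3,3]=obs['position']
        M=np.linalg.inv(T@np.array(c['T_tool_cam']))
    return f,c['cx'],c['cy'],M
def proj(C,p):
    f,cx,cy,M=C; q=M[:3,:3]@np.array(p,float)+M[:3,3]; return np.array([cx+f*q[0]/q[2],cy+f*q[1]/q[2]])
def ray(C,u,v,z):
    f,cx,cy,M=C; Rm=M[:3,:3]; o=-Rm.T@M[:3,3]; d=Rm.T@np.array([(u-cx)/f,(v-cy)/f,1]); return o+d*(z-o[2])/d[2]
E
python3 - <<'E'
from h import *
o=get_obs();print({k:np.round(v,3) for k,v in o.items()})
a=save('scene','s0.png');b=save('top','t0.png')
for n in('scene','top'):
    C=cam(n);print(n,C[:3],(-C[3][:3,:3].T@C[3][:3,3]).round(0));print(calibration(n))
print(calibration('wrist'))
E
```

```text
{'clock': np.float64(0.0), 'joint_pos': array([-1.359,  0.3  ,  1.522, -0.   ,  1.321, -0.067]), 'qd': array([ 0.   ,  0.   , -0.001,  0.001, -0.   ,  0.002]), 'joint_torque': array([ 2.0000e-03, -5.4350e+01, -3.6179e+01, -0.0000e+00,  4.0000e-03,
        0.0000e+00]), 'position': array([ 151.309, -528.515,  230.698]), 'ee_rot': array([ 0.799, -0.602, -0.   , -0.   ]), 'ft_force': array([-0.445,  0.425, -0.303]), 'ft_torque': array([-0.004, -0.037, -0.003]), 'finger_gap': np.float64(0.998)}
scene (np.float64(463.0033069188325), 251.989590410467, 192.48136006705184) [-547.  664. 1021.]
{'vertical_fov': 45.04599248304974, 'cx': 251.989590410467, 'cy': 192.48136006705184, 'camera_from_world': array([[-5.27982258e-01, -8.49246563e-01,  3.87422777e-03,
         2.71603388e+02],
       [-5.15333449e-01,  3.16753543e-01, -7.96303102e-01,
         3.21215870e+02],
       [ 6.75030497e-01, -4.22430429e-01, -6.04885411e-01,
         1.26728004e+03],
       [ 0.00000000e+00,  0.00000000e+00,  0.00000000e+00,
         1.00000000e+00]])}
top (np.float64(375.8519288993303), 258.9271827809965, 193.
[... 224 characters left out ...]
,
       [-9.90901432e-01, -1.25867165e-02, -1.33999728e-01,
         4.76258281e+02],
       [ 1.34205403e-01, -1.72325350e-02, -9.90803689e-01,
         1.28201178e+03],
       [ 0.00000000e+00,  0.00000000e+00,  0.00000000e+00,
         1.00000000e+00]])}
{'vertical_fov': 70.69101998787856, 'cx': 253.8581388448751, 'cy': 192.3981141484078, 'T_tool_cam': array([[ 9.99998614e-01,  1.61484523e-03, -4.04494217e-04,
        -2.68197807e-01],
       [-1.42849553e-03,  9.57143750e-01,  2.89609740e-01,
        -7.24857302e+01],
       [ 8.54834019e-04, -2.89608761e-01,  9.57144730e-01,
        -1.41969568e+02],
       [ 0.00000000e+00,  0.00000000e+00,  0.00000000e+00,
         1.00000000e+00]])}
```

View pics/s0.png

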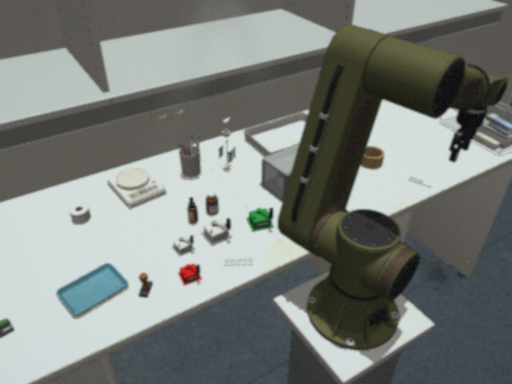

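View pics/t0.png

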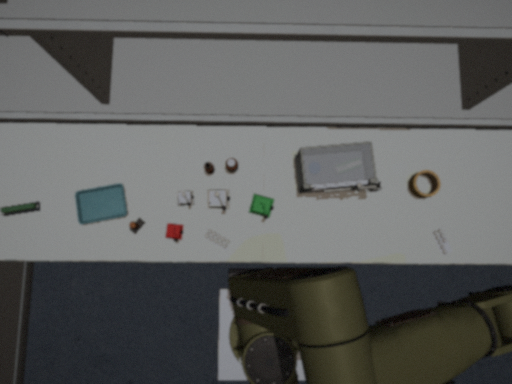

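Counter candidates in the top view are white small (185,198), white larger (218,198), green (262,205) and red (174,231). The larger uncoloured one at (218,198) fits the description. The cage is at about (338,167). I'll confirm both in one enlarged view.

```bash
python3 - <<'E'
from h import *
b=cv2.imread('pics/t0.png')
l=cv2.resize(b[150:250,160:285],None,fx=6,fy=6,interpolation=cv2.INTER_CUBIC)[:300]
l=cv2.resize(b[182:222,160:285],None,fx=6.4,fy=6.4,interpolation=cv2.INTER_CUBIC)
r=cv2.resize(b[150:200,285:385],None,fx=6.4,fy=6.4,interpolation=cv2.INTER_CUBIC)
o=np.zeros((l.shape[0]+r.shape[0]+4,800,3),np.uint8);o[:l.shape[0],:l.shape[1]]=l;o[l.shape[0]+4:,:r.shape[1]]=r
cv2.imwrite('pics/c1.png',o);print(l.shape,r.shape)
C=cam('top')
for n,p in dict(counter=(218,198,37),small=(185,198,30),green=(262,205,37)).items(): print(n,ray(C,*p).round(0))
E
```

```text
(256, 800, 3) (320, 640, 3)
counter [459. 167.  37.]
small [458. 283.  30.]
green [436.  14.  37.]
```

View pics/c1.png

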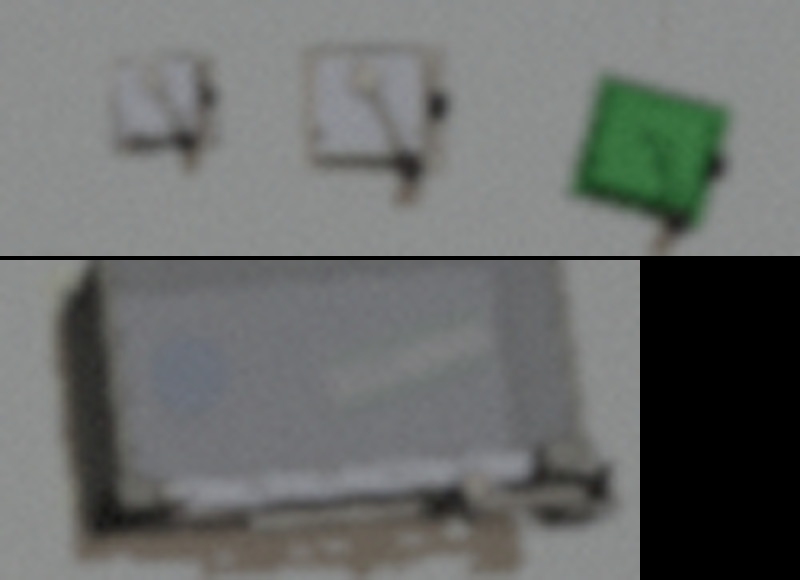

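The crop confirms it: the middle unit, the larger uncoloured one, is the counter. Its pivot is at top pixel (217,194.5) and its peg at (223.8,207). In the cage crop the knob top is at about (359.7,186). The gate line tilts about 4°.

```bash
cat >> h.py <<'E'
def inc(p,yaw,tilt=None):
    """increments to reach TCP p, tool down with tool x at heading yaw"""
    o=get_obs();R0=R.from_quat(o['ee_rot']);
    c,s=np.cos(yaw),np.sin(yaw);Rt=R.from_matrix(np.array([[c,s,0],[s,-c,0],[0,0,-1.]]))
    if tilt is not None: Rt=R.from_rotvec(tilt)*Rt
    d=R0.inv().apply(np.array(p)-o['position'])/30; w=np.degrees((R0.inv()*Rt).as_rotvec())/6
    return d.round(2),w.round(2)
E
python3 - <<'E'
from h import *
C=cam('top');o=get_obs();print(R.from_quat(o['ee_rot']).as_matrix().round(2))
for n,p in dict(peg=(223.8,207,86),pivot=(217,194.5,50),knob=(359.7,186,175)).items(): print(n,ray(C,*p).round(0))
for q in ((170,490),(530,462)): print(ray(C,285+q[0]/6.4,150+(q[1]-260)/6.4,112))
for y in(np.pi/2,-np.pi/2):print(inc([390,130,230],y))
E
```

```text
[[ 0.28 -0.96 -0.  ]
 [-0.96 -0.28  0.  ]
 [-0.   -0.   -1.  ]]
peg [423. 143.  86.]
pivot [469. 170.  50.]
knob [ 485. -288.  175.]
[ 493.42456504 -146.58046565  112.        ]
[ 510.5449578  -333.59501597  112.        ]
(array([-18.92, -13.69,   0.05]), array([-1.000e-02,  0.000e+00, -2.734e+01]))
(array([-18.92, -13.69,   0.05]), array([0.  , 0.01, 2.66]))
```

```bash
python3 -c "
from h import *
print(inc([420,100,200],-np.pi/2))"
```

```text
(array([-17.68, -14.38,   1.04]), array([0.  , 0.01, 2.66]))
```

Emit:
drive_tool([
  [-17.7,-14.4,1.0,0,0,2.66,0],
  [-17.7,-14.4,1.0,0,0,2.66,0],
  [-17.7,-14.4,1.0,0,0,2.66,0],
  [-17.7,-14.4,1.0,0,0,2.66,0],
  [-17.7,-14.4,1.0,0,0,2.66,0],
  [-17.7,-14.4,1.0,0,0,2.66,0],
  [-17.7,-14.4,1.0,0,0,2.66,0],
  [-17.7,-14.4,1.0,0,0,2.66,0],
  [-17.7,-14.4,1.0,0,0,2.66,0],
  [-17.7,-14.4,1.0,0,0,2.66,0],
  [-17.7,-14.4,1.0,0,0,2.66,0],
  [-17.7,-14.4,1.0,0,0,2.66,0],
])

```text
clock: 1.1
position: [347.9, -67.4, 209.5]
ee_rot: [0.707, -0.707, 0.0, -0.0]
ft_force: [1.2, -2.0, -0.1]
finger_gap: -0.004
```

Emit:
drive_tool([
  [0,0,0,0,0,0,0],
  [0,0,0,0,0,0,0],
  [0,0,0,0,0,0,0],
])

```text
clock: 1.35
position: [347.6, -69.5, 209.3]
ee_rot: [0.708, -0.707, -0.0, 0.0]
ft_force: [0.6, -0.1, -0.7]
finger_gap: 0.003
```

Emit:
drive_tool([
  [-5.65,-2.4,0.3,0,0,0,0],
  [-5.65,-2.4,0.3,0,0,0,0],
  [-5.65,-2.4,0.3,0,0,0,0],
  [-5.65,-2.4,0.3,0,0,0,0],
  [-5.65,-2.4,0.3,0,0,0,0],
  [-5.65,-2.4,0.3,0,0,0,0],
  [-5.65,-2.4,0.3,0,0,0,0],
  [-5.65,-2.4,0.3,0,0,0,0],
])

```text
clock: 2.02
position: [419.7, 98.4, 200.3]
ee_rot: [-0.706, 0.708, 0.0, -0.0]
ft_force: [1.0, -0.5, 0.1]
finger_gap: -0.005
```

```bash
python3 - <<'E'
from h import *
o=get_obs();print(o['position'],o['ft_force']);save('wrist','w1.png');C=cam('wrist',o)
for p in ([423,143,86],[469,170,50],[459,167,0]):print(proj(C,p).round(0))
E
```

```text
[419.70356306  98.36921786 200.29065274] [ 0.95962555 -0.51267742  0.12929277]
[208. 184.]
[186. 133.]
[199. 138.]
```

View pics/w1.png

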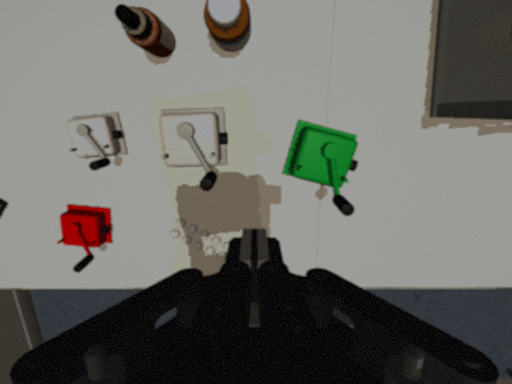

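The wrist view puts the counter pivot at (186,130) and the peg top at (209,180), within 3 px of the prediction, so I'll descend to the right of the peg.

Emit:
drive_tool([
  [0,0.12,4.75,0,0,0,0],
  [0,0.12,4.75,0,0,0,0],
  [0,0.12,4.75,0,0,0,0],
  [0,0.12,4.75,0,0,0,0],
  [0,0.12,4.75,0,0,0,0],
  [0,0.12,4.75,0,0,0,0],
])

```text
clock: 2.57
position: [416.2, 99.0, 58.3]
ee_rot: [-0.707, 0.708, 0.0, -0.0]
ft_force: [1.1, 1.6, 0.8]
finger_gap: 0.002
```

Emit:
drive_tool([
  [-0.3,0,0,0,0,0,0],
  [-0.6,0,0,0,0,0,0],
  [-0.9,0,0,0,0,0,0],
  [-1.2,0,0,0,0,0,0],
  [-1.5,0,0,0,0,0,0],
  [-1.8,0,0,0,0,0,0],
  [-2.0,0,0,0,0,0,0],
  [-2.15,0,0,0,0,0,0],
  [-2.15,0,0,0,0,0,0],
])

```text
clock: 3.32
position: [416.4, 165.4, 58.0]
ee_rot: [0.707, -0.707, 0.0, -0.0]
ft_force: [0.5, -2.7, 0.9]
finger_gap: 0.001
```

Emit:
drive_tool([
  [-0.15,0,0,0,0,0,0],
  [-0.25,0,0,0,0,0,0],
  [-0.25,0,0,0,0,0,0],
])

```text
clock: 3.57
position: [416.3, 172.3, 57.9]
ee_rot: [0.707, -0.707, 0.0, -0.0]
ft_force: [2.0, -3.3, -0.2]
finger_gap: 0.001
```

```bash
python3 - <<'E'
from h import *
o=get_obs();print(o['position'],o['ft_force']);save('wrist','w2.png')
E
```

```text
[416.28204175 172.29378532  57.90719695] [ 2.04219201 -3.26601739 -0.2482867 ]
```

View pics/w2.png

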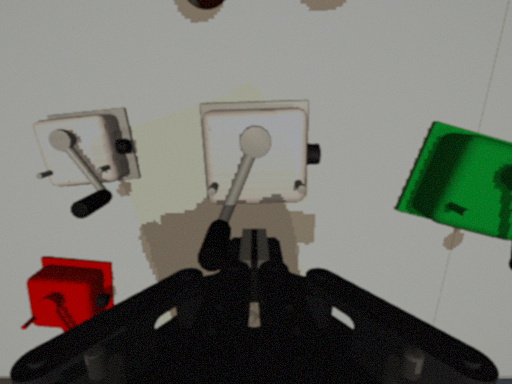

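The lever is pushed to about 0.4 rad left of the front, with its arm running from (255,141) to (222,225). That is close to the stop but not surely on it, so I'll keep pushing until the force jumps.

Emit:
drive_tool([
  [-0.12,0,0,0,0,0,0],
  [-0.2,0,0,0,0,0,0],
  [-0.2,0,0,0,0,0,0],
])

```text
clock: 3.87
position: [416.4, 176.3, 57.7]
ee_rot: [0.707, -0.707, 0.001, 0.001]
ft_force: [5.4, -25.7, 2.0]
finger_gap: -0.005
```

The force jumped to 26 N, so the lever is on its stop. I'll ease off slightly and lift clear so that it springs back alone.

Emit:
drive_tool([
  [0.1,0,-0.7,0,0,0,0],
  [0.1,0,-2.0,0,0,0,0],
  [0.1,0,-3.2,0,0,0,0],
  [0.1,0,-5.0,0,0,0,0],
  [0.1,0,-5.0,0,0,0,0],
  [0.1,0,-5.0,0,0,0,0],
])

```text
clock: 4.37
position: [417.2, 175.6, 211.4]
ee_rot: [0.707, -0.707, 0.001, -0.003]
ft_force: [0.1, 0.1, -0.5]
finger_gap: -0.004
```

```bash
python3 - <<'E'
from h import *
o=get_obs();print(o['position'],o['ft_force'],o['joint_pos']);im=save('wrist','w3.png');C=cam('wrist',o)
cv2.imwrite('pics/w3c.png',cv2.resize(cv2.imread('pics/w3.png'),(320,240)))
print(proj(C,[424.5,143,80]))
# cage: knob ~(485,-288) at z175; yaw from gate line
y=np.arctan2(17.1,187);print('cage yaw',y)
for yy in (y-np.pi,y,): print(inc([440,-288,230],yy))
E
```

```text
[417.16450161 175.64498581 211.41050781] [ 0.11562226  0.10887548 -0.47091511] [3.17315157e-01 9.70980113e-02 1.81223366e+00 4.93989529e-04
 1.22613180e+00 1.88771498e+00]
[285.67000131 176.85039158]
cage yaw 0.09119023766449666
(array([15.44, -0.78, -0.72]), array([-1.000e-02,  3.000e-02,  1.413e+01]))
(array([15.44, -0.78, -0.72]), array([-3.000e-02, -1.000e-02, -1.587e+01]))
```

View pics/w3c.png

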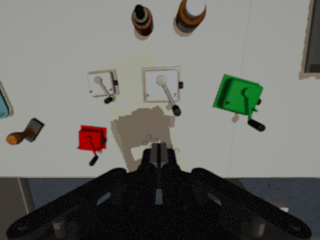

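The lever is back at rest: the peg is at full-frame (283,176) against a predicted (286,177). Next I'll go above the knob with the jaws across the gate.

Emit:
drive_tool([
  [15.45,-2.25,-0.8,0,0,-15.8,1],
  [15.45,-2.25,-0.8,0,0,-15.8,1],
  [15.45,-2.25,-0.8,0,0,-15.8,1],
  [15.45,-2.25,-0.8,0,0,-15.8,1],
  [15.45,-2.25,-0.8,0,0,-15.8,1],
  [15.45,-2.25,-0.8,0,0,-15.8,1],
  [15.45,-2.25,-0.8,0,0,-15.8,1],
  [15.45,-2.25,-0.8,0,0,-15.8,1],
  [15.45,-2.25,-0.8,0,0,-15.8,1],
  [15.45,-2.25,-0.8,0,0,-15.8,1],
  [15.45,-2.25,-0.8,0,0,-15.8,1],
  [15.45,-2.25,-0.8,0,0,-15.8,1],
])

```text
clock: 5.42
position: [479.3, -260.9, 228.5]
ee_rot: [0.992, -0.122, -0.001, -0.001]
ft_force: [0.6, 0.2, -0.0]
finger_gap: 1.001
```

```bash
python3 -c "
from h import *
print(inc([485,-288,235],0.09))"
```

```text
(array([ 0.4 ,  0.83, -0.22]), array([-0.02,  0.02, -3.2 ]))
```

Emit:
drive_tool([
  [0.4,0.3,-0.3,0,0,-3.2,1],
  [0.4,0.3,-0.3,0,0,-3.2,1],
  [0.4,0.3,-0.3,0,0,-3.2,1],
  [0.4,0.3,-0.3,0,0,-3.2,1],
  [0.4,0.3,-0.3,0,0,-3.2,1],
])

```text
clock: 5.83
position: [489.0, -270.8, 237.8]
ee_rot: [0.999, 0.041, -0.001, -0.001]
ft_force: [-0.9, 0.4, -0.3]
finger_gap: 0.996
```

```bash
python3 - <<'E'
from h import *
o=get_obs();print(o['position'],o['ee_rot'],o['ft_force']);save('wrist','w4.png');C=cam('wrist',o)
print(proj(C,[485,-288,175]),proj(C,[485,-288,135]))
E
```

```text
[ 488.95045652 -270.76322665  237.84164534] [ 9.99178251e-01  4.05123546e-02 -9.82262234e-04 -7.79359239e-04] [-0.88937843  0.35603831 -0.26000905]
[249.02910024 226.19347015] [249.82157377 209.28665767]
```

View pics/w4.png

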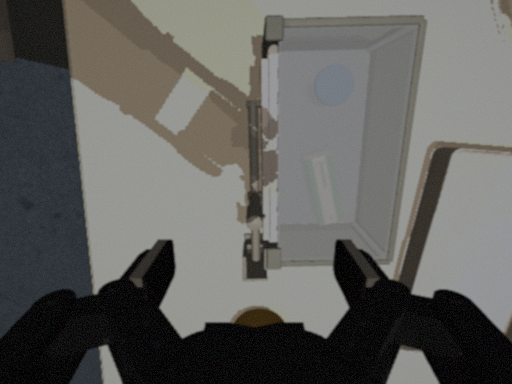

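The gate line is vertical in this image, at about x=257-272, so the heading is right. The posts are at (274,28) and (273,258), and the knob is somewhere near (256,225). I'll enlarge that part.

```bash
python3 - <<'E'
from h import *
b=cv2.imread('pics/w4.png')[160:290,200:320]
cv2.imwrite('pics/w4c.png',cv2.resize(b,None,fx=4.5,fy=4.5,interpolation=cv2.INTER_CUBIC))
E
```

```text
(no output)
```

View pics/w4c.png

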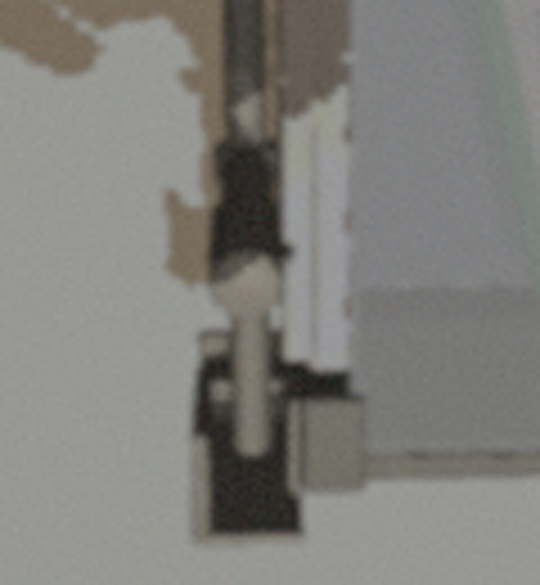

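```bash
python3 - <<'E'
from h import *
o=get_obs();C=cam('wrist',o)
k=ray(C,254.9,222.9,175);a=ray(C,274,28,118);b=ray(C,273.5,258,118);n=ray(C,255.6,260,105)
g1=ray(C,268.5,60,112);g2=ray(C,270,240,112)
print('knob',k,'posts',a,b,np.linalg.norm(a-b),'rod end',n,'gate',g1,g2)
yaw=np.arctan2(b[0]-a[0],a[1]-b[1]);print(yaw,np.arctan2(g2[0]-g1[0],g1[1]-g2[1]))
m=(a+b)/2; ex=np.array([np.cos(yaw),np.sin(yaw)]);ey=np.array([-ex[1],ex[0]])
for p in(k,n,g1): print('cage',(p-m)[:2]@ex,(p-m)[:2]@ey)
print('exp knob',m[:2]-20*ex-45*ey)
T=cam('top');print(proj(T,k))
E
```

```text
knob [ 489.68060732 -284.84938365  175.        ] posts [ 493.11271016 -128.19873515  118.        ] [ 515.5005797 -348.6833875  118.       ] 221.61836255582773 rod end [ 496.95661534 -360.45866082  105.        ] gate [ 491.06200291 -152.38415575  112.        ] [ 510.17889903 -330.43100855  112.        ]
0.10119253360643665 0.1069602628910495
cage -19.23938176640172 -44.69339488916553
cage -19.638638104528695 -120.65090723095713
cage -4.483425941895229 86.95464583024852
exp knob [ 488.95485333 -285.23125789]
[358.68864773 184.58180763]
```

The knob measures at cage (-19.2, -44.7) against (-20, -45) given, with a cage yaw of about 0.10. I'll descend and close on it.

Emit:
drive_tool([
  [-0.03,0.47,1.5,0,0,-0.2,1],
  [-0.03,0.47,2.4,0,0,-0.2,1],
  [-0.03,0.47,3.0,0,0,-0.2,1],
  [-0.03,0.47,3.36,0,0,-0.2,1],
  [-0.03,0.47,3.36,0,0,-0.2,1],
  [-0.03,0.47,3.36,0,0,-0.2,0],
  [-0.03,0.47,3.36,0,0,-0.2,0],
  [-0.03,0.47,3.36,0,0,-0.2,0],
  [-0.03,0.47,3.36,0,0,-0.2,0],
  [-0.03,0.47,3.36,0,0,-0.2,0],
  [-0.03,0.47,3.36,0,0,-0.2,0],
  [-0.03,0.47,3.36,0,0,-0.2,0],
])

```text
clock: 6.88
position: [489.9, -285.3, 139.3]
ee_rot: [0.999, 0.052, 0.001, 0.0]
ft_force: [2.2, 0.8, 3.4]
finger_gap: 0.148
```

The knob is held, with an opening of 0.148 and small forces. Next I'll lift along the tilt arc: 10 mm up and 6 mm toward the hinge.

Emit:
drive_tool([
  [0,-0.05,-0.08,0,0,0,0],
  [0,-0.1,-0.17,0,0,0,0],
  [0,-0.15,-0.25,0,0,0,0],
  [0,-0.2,-0.35,0,0,0,0],
  [0,-0.2,-0.35,0,0,0,0],
  [0,-0.2,-0.35,0,0,0,0],
])

```text
clock: 7.38
position: [488.8, -279.0, 149.0]
ee_rot: [0.999, 0.053, -0.0, -0.0]
ft_force: [0.5, 1.0, -7.9]
finger_gap: 0.144
```

Emit:
drive_tool([
  [0,-0.12,0,0,0,0,0],
  [0,-0.24,0,0,0,0,0],
  [0,-0.36,0,0,0,0,0],
  [0,-0.36,0,0,0,0,0],
])

```text
clock: 7.72
position: [487.7, -267.8, 149.1]
ee_rot: [0.999, 0.053, -0.0, -0.0]
ft_force: [1.5, 2.2, -8.9]
finger_gap: 0.147
```

Emit:
drive_tool([
  [0,-0.13,0,0,0,0,0],
  [0,-0.26,0,0,0,0,0],
  [0,-0.4,0,0,0,0,0],
  [0,-0.53,0,0,0,0,0],
  [0,-0.66,0,0,0,0,0],
  [0,-0.8,0,0,0,0,0],
  [0,-0.8,0,0,0,0,0],
])

```text
clock: 8.3
position: [485.2, -243.8, 149.1]
ee_rot: [0.999, 0.053, -0.0, -0.0]
ft_force: [3.6, 0.8, -9.2]
finger_gap: 0.144
```

Emit:
drive_tool([
  [0,-0.07,0,0,0,0,0],
  [0,-0.14,0,0,0,0,0],
  [0,-0.14,0,0,0,0,0],
])

```text
clock: 8.55
position: [484.8, -240.2, 149.1]
ee_rot: [0.999, 0.052, -0.0, -0.0]
ft_force: [3.2, 1.1, -8.5]
finger_gap: 0.145
```

Emit:
drive_tool([
  [0,-0.05,0,0,0,0,0],
  [0,-0.1,0,0,0,0,0],
  [0,-0.1,0,0,0,0,0],
])

```text
clock: 8.8
position: [484.5, -237.3, 149.1]
ee_rot: [0.999, 0.052, 0.0, -0.0]
ft_force: [3.0, -0.2, -8.7]
finger_gap: 0.147
```

Emit:
drive_tool([
  [0,-0.05,0,0,0,0,0],
  [0,-0.1,0,0,0,0,0],
  [0,-0.1,0,0,0,0,0],
])

```text
clock: 9.05
position: [484.7, -235.7, 150.4]
ee_rot: [0.999, 0.052, 0.001, 0.002]
ft_force: [2.8, -8.5, -0.7]
finger_gap: 0.143
```

The stop is reached at -8.5 N along y, so the bolt is fully drawn. I'll work out the swing arc about the hinge.

```bash
cat >> h.py <<'E'
yaw=0.103;m=np.array([504.3,-238.44]);H=m+95*np.array([-np.sin(yaw),np.cos(yaw)])
def arc(dth,n):
    o=get_obs();R0=R.from_quat(o['ee_rot']);p=o['position'];r=np.r_[p[:2]-H,0]
    print('H',H,'r',np.linalg.norm(r))
    for i in range(1,n+1):
        q=R.from_rotvec([0,0,-dth*i/n]); d=R0.inv().apply(q.apply(r)-r)/30
        print([round(float(x),2) for x in d],round(np.degrees(dth*i/n)/6,2))
E
python3 -c "
from h import *
arc(.22,8);arc(.45,16)"
```

```text
H [ 494.53229234 -143.94348214] r 92.2966987617444
[-0.08, -0.02, -0.0] 0.26
[-0.16, -0.04, -0.0] 0.53
[-0.25, -0.06, -0.0] 0.79
[-0.33, -0.09, -0.0] 1.05
[-0.41, -0.12, -0.0] 1.31
[-0.49, -0.15, -0.0] 1.58
[-0.56, -0.18, -0.0] 1.84
[-0.64, -0.21, -0.0] 2.1
H [ 494.53229234 -143.94348214] r 92.2966987617444
[-0.08, -0.02, -0.0] 0.27
[-0.17, -0.04, -0.0] 0.54
[-0.25, -0.07, -0.0] 0.81
[-0.33, -0.09, -0.0] 1.07
[-0.42, -0.12, -0.0] 1.34
[-0.5, -0.15, -0.0] 1.61
[-0.58, -0.18, -0.0] 1.88
[-0.65, -0.22, -0.0] 2.15
[-0.73, -0.26, -0.0] 2.42
[-0.81, -0.3, -0.0] 2.69
[-0.89, -0.34, -0.0] 2.95
[-0.96, -0.38, -0.0] 3.22
[-1.03, -0.43, -0.0] 3.49
[-1.1, -0.48, -0.0] 3.76
[-1.18, -0.53, -0.0] 4.03
[-1.24, -0.58, -0.0] 4.3
```

Emit:
drive_tool([
  [-0.08,-0.02,0,0,0,0.27,0],
  [-0.16,-0.04,0,0,0,0.53,0],
  [-0.25,-0.06,0,0,0,0.8,0],
  [-0.33,-0.09,0,0,0,1.05,0],
  [-0.41,-0.12,0,0,0,1.3,0],
  [-0.41,-0.12,0,0,0,1.3,0],
])

```text
clock: 9.55
position: [471.7, -233.3, 150.2]
ee_rot: [1.0, -0.017, 0.001, 0.001]
ft_force: [2.9, -8.3, -0.8]
finger_gap: 0.148
```

```bash
python3 -c "
from h import *
arc(.30,6)"
```

```text
H [ 494.53229234 -143.94348214] r 92.21169532818216
[-0.15, -0.04, -0.0] 0.48
[-0.3, -0.08, -0.0] 0.95
[-0.44, -0.13, -0.0] 1.43
[-0.58, -0.19, -0.0] 1.91
[-0.72, -0.26, -0.0] 2.39
[-0.86, -0.33, -0.0] 2.86
```

Emit:
drive_tool([
  [-0.08,-0.02,0,0,0,0.24,0],
  [-0.15,-0.04,0,0,0,0.48,0],
  [-0.3,-0.08,0,0,0,0.95,0],
  [-0.44,-0.13,0,0,0,1.43,0],
  [-0.58,-0.19,0,0,0,1.91,0],
  [-0.72,-0.26,0,0,0,2.39,0],
  [-0.86,-0.33,0,0,0,2.86,0],
  [-0.86,-0.33,0,0,0,2.86,0],
  [-0.86,-0.33,0,0,0,2.86,0],
])

```text
clock: 10.3
position: [446.3, -222.3, 150.0]
ee_rot: [0.986, -0.165, 0.001, 0.001]
ft_force: [3.8, -6.2, -2.5]
finger_gap: 0.147
```

```bash
python3 - <<'E'
from h import *
o=get_obs();p=o['position'];print(p,o['ft_force'],o['ft_torque'])
r=p[:2]-H;ang=np.arctan2(r[1],r[0])
# shut angle of knob drawn (-20, +3..): relative to hinge (-20,-92) in cage
s=np.arctan2(-92,-20)+yaw
print('gate',s-ang,'from measured shut',np.arctan2(-235.7-H[1],484.7-H[0])-ang)
w=save('wrist','w5.png');t=cv2.imread('pics/t0.png');im=get_image('top')[:,:,::-1];sc=get_image('scene')[:,:,::-1]
c=cv2.resize(im[140:210,285:395],None,fx=5,fy=5,interpolation=cv2.INTER_CUBIC)
out=np.zeros((384,800,3),np.uint8);out[:,:400]=w[:,60:460,::-1];out[:255,400:]=cv2.resize(c,(400,255));out[255:384,400:560]=sc[140:269,240:400];out[255:384,560:720]=im[150:279,160:320]
cv2.imwrite('pics/f.png',out)
E
```

```text
[ 446.34147558 -222.25466719  149.98872694] [ 3.80712264 -6.22750841 -2.54420597] [-1.29999626 -0.14688869 -0.19808387]
gate 0.440587984694061 from measured shut 0.44489966890635935
```

View pics/f.png

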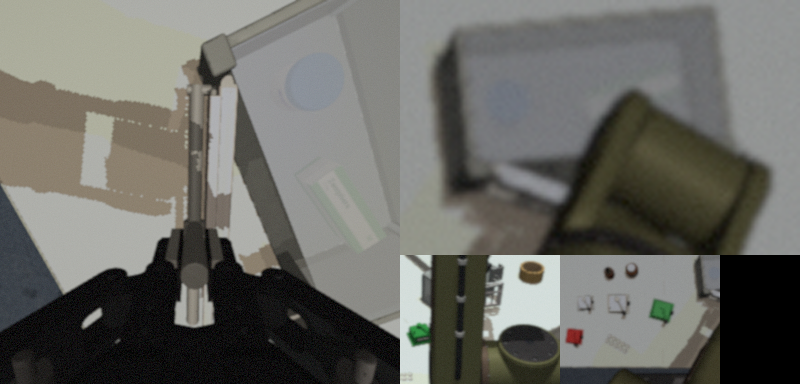

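The gate stands open at about 0.44 rad and stays parallel to the fingers (white bar at x=225, cage edge angled away). The knob is between the fingers at (193,272), and the bystanders look unmoved. I'll hold briefly to check it is steady, then hand in.

Emit:
drive_tool([
  [0,0,0,0,0,0,0],
  [0,0,0,0,0,0,0],
  [0,0,0,0,0,0,0],
  [0,0,0,0,0,0,0],
  [0,0,0,0,0,0,0],
  [0,0,0,0,0,0,0],
])

```text
clock: 10.95
position: [446.5, -222.3, 150.0]
ee_rot: [0.986, -0.165, 0.001, 0.001]
ft_force: [1.8, -7.3, -1.6]
finger_gap: 0.146
```

```bash
python3 -c "
from h import *
o=get_obs();print(o['position'],o['ft_force'],o['finger_gap'],o['clock'],np.abs(o['qd']).max());print(env.sign_off())"
```

```text
[ 446.47553064 -222.3365926   149.95278647] [ 1.82924724 -7.3175439  -1.64615077] 0.14597822928941592 10.95 0.0012157334560855577
the job is handed in; nothing more can be done
None
```

The job is done and handed in at about 11 s, with the gate held open and the bolt drawn; no verdict was reported.

- **Counter:** I pushed the lever of the larger white counter until it hit its stop, where the force jumped to about 26 N. I then lifted the fingers clear and it sprang back alone. A wrist image showed the peg within about 3 px of its rest position.
- **Cage:** I lifted the bolt about 10 mm by its knob and drew it until I felt the end stop, at about 43 mm. I then swung the gate about its hinge.
- **Last checks:**
  - The gate angle, worked out from the hand position, is 0.44 rad (25°).
  - The opening is 0.146, so the knob is still between the fingers.
  - The arm is steady, and the other things look unmoved in the images.
- **Residual force:** a push of about 7 N remains, mostly from the bolt pressed against its end stop. I left it because it keeps the bolt drawn.
- **Not measured:** I inferred the bolt's draw and lift from the hand's motion and forces, because the arm hid the bolt from the fixed cameras.

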